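# Nest a mounting channel over the base pair

### The job

Stow the wide loose channel that lies open side down: lay it across the two open-up channels on the grey board so that it straddles their gap and interlocks, one of its flanges standing down in each trough. It should lie level and in line with them, its ends not hanging out past theirs; lower it all the way before you let go, and leave the other two loose channels where they are.

Things in the scene. Friction and masses are not known exactly. Their poses are not given: they have to be found in the camera images.
- loose_channel_mid (a point): The channel to stow: slotted aluminium U-section 120 mm long, 60 wide, 36 high, walls 4 (52 inside), 0.11 to 0.23 kg, lying open side down on the table, slotted web on top. Point: centre of its outline, half-way up (18 mm under the top face). x along its length, y from flange to flange, z up. Can be gripped over the two outer flange faces, 60 mm apart.
- upturned_channel_mid (a point): Bystander: an aluminium channel of the same size (120 x 60 x 36 mm) that lies the wrong way, open side up. Point at the centre of its outline, 18 mm up; x along its length. To be left alone.
- narrow_channel_mid (a point): Bystander: an aluminium channel, open side down, too narrow to straddle the gap: 120 mm long, 24 mm wide, 36 mm high, walls 4 mm. Point at the centre of its outline, 18 mm up; x along its length. To be left alone.
- pair_mid (a point): Fixed grey board 200x156x8 mm with two channels (180 long, 60 wide, 36 high, walls 4 mm) screwed on side by side, open up, 12 mm apart. Point: mid-gap, mid-length, at trough floor height (12 mm over the table, 32 under the flange tops). x along them, y across, z up. Inner flanges fill y -10..10 mm, troughs 10..62 mm each side. A nested channel's centre is 18 mm above this point.

How it is judged:
On the way:
1. the wide open-down channel, still gripped, is lowered over the gap until its flanges are down in the troughs (within 12 mm of the floors) (contact force between loose_channel and the fingers above 0.5 N and z of loose_channel_mid in the frame of pair_mid below 0.03 m and y of loose_channel_mid in the frame of pair_mid between -0.02 and 0.02 m and x of loose_channel_mid in the frame of pair_mid between -0.034 and 0.034 m), for 0.1 s.
At the end, for the whole second after the job is handed in: The wide channel, open side down, is seated over the gap with both flanges on the trough floors (height within 5 mm, level within 6 degrees), within 20 mm of the gap's middle across, within 34 mm of the middle lengthways (ends not hanging out), in line within 11 degrees (z of loose_channel_mid in the frame of pair_mid between 0.013 and 0.023 m and y of loose_channel_mid in the frame of pair_mid between -0.02 and 0.02 m and x of loose_channel_mid in the frame of pair_mid between -0.034 and 0.034 m and angle between loose_channel_mid's own z axis and vertical below 0.1 rad and angle between the x axis of loose_channel_mid and the x axis of pair_mid, either way round below 0.2 rad); the robot touches nothing.
It fails at once if the upturned channel is shifted by more than 25 mm (distance of upturned_channel_mid from where it was at the start of the episode above 0.025 m).
It fails at once if the narrow channel is shifted by more than 25 mm (distance of narrow_channel_mid from where it was at the start of the episode above 0.025 m).
It also fails if it takes over 43 s, if anything falls off the work surface, if the arm or the gripper's body presses on something with over 40 N, if the wrist force passes 120 N, or if a joint passes its speed limit or range.

### The arm

A 6-joint arm with a two-finger parallel gripper is mounted at the origin on a cart in front of the work surface, level with it; the furniture and walls round the work are solid. World frame = base frame: x ahead of the robot, y to its left, z up, the work surface at z = 0. Lengths are in m, angles in rad, forces in N, time in s.
With the tool pointing down it reaches from about 0.35 to 0.925 m from the base axis. Payload 6.4 kg.
Tool frame: the origin (TCP) lies midway between the tips of the shut fingers; the grasp point (between the pads) lies 19 mm behind it; z points along the fingers, y is the line along which they close (so a half turn about z gives the same grasp; the last joint's range is limited). The gripper opens to 85 mm and grips with 20 to 120 N. Pads are 22 mm wide; open, the fingers measure 114 mm over their backs; the gripper's body (76 mm by 85 mm) begins 54 mm behind the grasp point. The pads swing forward as they close: fully open they stand 13 mm farther back than shut.
Start: joints at [-1.492, 0.245, 1.558, -0, 1.339, -0.174], TCP at [0.163, -0.629, 0.231] pointing down, gripper open.
Joint ranges: [-3.13, 3.13], [-1.02, 2.26], [0.13, 2.54], [-0.95, 4.09], [0.21, 2.88], [-2.74, 2.74]. Speed limits (rad/s): [2.57, 2.57, 3.14, 3.14, 3.14, 3.14].

### API

Orientations are given as a 3x3 rotation matrix whose columns are the frame's x, y, z axes.
In Python, from cell import get_obs, imaging, manip gives the robot as it stands. The module is installed in compiled form; this text tells all that it offers.
- The arm moves only by the tool send_rows, never from a script. Its argument "motion" is a list of rows, each a list of 6 numbers: the shift along the world's x, y, z in cm, then the turn, a rotation vector about the world's x, y, z in degrees. A call has 1 to 12 rows; each row is the pose to reach, as a shift and turn from the pose commanded when the call began; what a row does not reach only later rows make up. A row lasts 1/8 s, in which the tool goes at most 62.5 mm and 10.7 degrees, less where a joint would pass 70% of its speed; a pose out of reach is approached as far as the arm can. A call with a gripper value outside its range is refused whole. "gripper" is the closure in counts, from 0 (fully open) to 255 (shut), set as the call begins (left out, the last holds). The fingers move at their own pace and stop on an object; the grip force is fixed at half the most. Time passes only in rows, so rows that repeat a pose let the fingers close. It gives the time, the measured TCP pose, the force, the opening and the grip force at its end, in the units of the state.
- get_obs(): the state, without advancing time (a new reading comes with each control period).
- imaging.get_image(name): name is "side" or "top"; returns (picture, depth): 384x512x3 uint8, blue, green, red; 384x512 float32, m along the optical axis (not along the pixel's ray), 0 where there is no reading.
- imaging.camera_info(name): a dict with "fx", "fy", "cx", "cy" (pixels), "R" (3x3) and "t" (3): a world point X has camera coordinates R X + t. Camera axes: x right, y down, z forward; pixel columns grow to the right and rows downward; lengths in m; the calibration is good to about 2 mm. A picture is of the moment at which its call begins. camera_info takes no time and is no camera call.
- manip.close_job(): hands the job in; it is judged then, once.
The state is a dict: "time": time; "qpos": joint angles; "qvel": joint speeds; "effort": joint torques, N m; "tcp_pos": TCP position; "tool_rot": TCP orientation; "ft_force": force on the tool from outside, world axes, zero at the start; "ft_torque": the same for the moment, N m; "width": finger opening in m; "gripper_force": force on a finger pad.
Only numpy, scipy, OpenCV 4.12 (cv2) and the standard library are available. Lean on these libraries where they do the work, as an engineer would, in place of code of your own. Each camera call takes 0.05 s, during which the arm holds its last target. There are 200 camera calls.

## Working session

There is one attempt and no reset: what is moved stays moved. The work goes in short steps, Python scripts to look and compute and a tool call to move; the robot and the scene stay as the last step left them, time stands still between calls to the robot, and variables do not carry over. Pictures are saved under pics/ and viewed, at most 10 in all, crops included, and the job is handed in when it is done.

Besides the shell and the picture viewer there is one more tool, called as name([rows], argument=value, ...), one row to a line, values as JSON. send_rows: Moves the arm, as the interface text tells. Its arguments: {"type":"object","properties":{"motion":{"type":"array"},"gripper":{"type":"number"}},"required":["motion"]}

```bash
mkdir -p pics; cat > h.py <<'E'
import numpy as np, cv2
from cell import get_obs, imaging, manip
def cloud(n):
    im,d=imaging.get_image(n); c=imaging.camera_info(n)
    v,u=np.indices(d.shape); P=np.stack([(u-c['cx'])/c['fx']*d,(v-c['cy'])/c['fy']*d,d],-1)
    X=(P-c['t'])@np.array(c['R']); X[d==0]=np.nan
    return im,X
E
python3 - <<'E'
from h import *
for n in('top','side'):
    im,X=cloud(n); np.save(n+'.npy',X); cv2.imwrite(f'pics/{n}0.png',im)
    c=imaging.camera_info(n); print(n,-np.array(c['R']).T@c['t'],np.array(c['R'])[2])
print(get_obs()['tool_rot'],get_obs()['width'])
E
```

```text
top [0.4303866  0.02927178 1.07722436] [ 0.06652408  0.01093863 -0.99772486]
side [0.23684215 0.72383209 0.57404692] [ 0.29824505 -0.75615827 -0.58247281]
[[ 9.68239185e-01  2.50025717e-01 -1.43398714e-04]
 [ 2.50025572e-01 -9.68237608e-01  1.77403341e-03]
 [ 3.04709946e-04 -1.75354201e-03 -9.99998416e-01]] 0.085293508947025
```

View pics/top0.png

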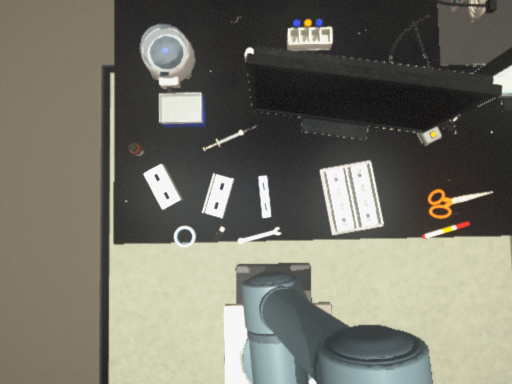

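View pics/side0.png

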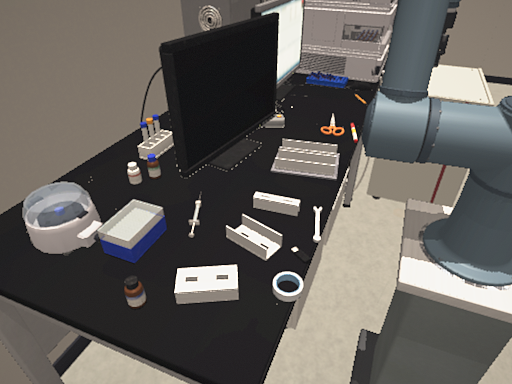

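Top view: the wide open-down channel is at (162,187), and the side view shows its slotted web on top at (207,283). The upturned one is at (218,195), the narrow one at (264,197), and the pair at (351,197). The monitor stands behind the pair.

```bash
python3 - <<'E'
from h import *
top=np.load('top.npy');side=np.load('side.npy')
def box(X,b,zl,zh):
    u0,v0,u1,v1=b; P=X[v0:v1,u0:u1].reshape(-1,3); return P[(P[:,2]>zl)&(P[:,2]<zh)]
def rep(n,P):
    if len(P)<10: print(n,len(P));return
    r=cv2.minAreaRect((P[:,:2]*1000).astype(np.float32)); print(n,len(P),np.round(r[0],1),np.round(r[1],1),round(r[2],1),'med',np.round(np.median(P,0)*1000,1),'z5/95',np.round(np.percentile(P[:,2],[5,95])*1000,1))
for n,b in dict(wide=(138,158,188,215),up=(198,168,238,222),narrow=(252,170,276,222),pair=(312,152,392,240)).items():
    P=box(top,b,.026,.06); rep(n,P); rep(n+' low',box(top,b,.006,.026))
    c=np.median(P[:,:2],0); S=side.reshape(-1,3); m=(np.hypot(*(S[:,:2]-c).T)<.125 if n=='pair' else np.hypot(*(S[:,:2]-c).T)<.07)
    S=S[m]; rep(n+' side',S[(S[:,2]>.026)&(S[:,2]<.06)])
# monitor extents, by top and side
for X in(top,side):
    S=X.reshape(-1,3);S=S[(S[:,2]>.1)&(S[:,0]>.3)&(S[:,0]<.9)&(S[:,1]<.4)&(S[:,1]>-.5)]
    for y in np.arange(-.5,.4,.1):
        k=S[(S[:,1]>=y)&(S[:,1]<y+.1)]
        if len(k):print('mon',round(y,1),k[:,0].min().round(3),k[:,2].max().round(3))
E
```

```text
wide 798 [505.4 332.1] [120.5  60.9] 27.3 med [505.4 331.2  36.7] z5/95 [33.1 39.8]
wide low 68 [513.9 337.8] [129.2 150.2] 83.4 med [510.6 306.6  13.9] z5/95 [ 6.1 24.1]
wide side 1531 [507.7 332.9] [120.5  63.8] 27.5 med [506.  336.1  34.8] z5/95 [29.5 36.4]
up 144 [474.9 169.1] [ 60.8 117.9] 73.0 med [475.6 179.7  36. ] z5/95 [28.7 39. ]
up low 232 [483.3 173.7] [155.1 100.9] 0.3 med [478.5 173.6   7.7] z5/95 [ 6.1 23.1]
up side 336 [477.3 169.3] [ 62.3 119.7] 73.1 med [473.2 181.   32.4] z5/95 [26.7 35.8]
narrow 312 [469.8  31.8] [119.9  23.9] 4.6 med [468.3  31.7  37. ] z5/95 [33.6 39.9]
narrow low 6
narrow side 373 [471.3  32.9] [119.4  26.3] 3.7 med [469.9  37.3  34.3] z5/95 [27.5 36. ]
pair 731 [ 462.4 -226.4] [179.3 133.5] 9.3 med [ 461.1 -227.8   42.3] z5/95 [27.6 47.2]
pair low 2740 [ 473.5 -224.2] [217.  252.3] 87.5 med [ 461.1 -219.    12.3] z5/95 [ 7.3 18.9]
pair side 1043 [ 463.8 -224.9] [179.9 138.6] 8.7 med [ 461.  -221.1   36.5] z5/95 [27.1 43.1]
mon -0.5 0.641 0.399
mon -0.4 0.646 0.399
mon -0.3 0.661 0.4
mon -0.2 0.677 0.399
mon -0.1 0.693 0.4
mon -0.0 0.709 0.399
mon 0.2 0.834 0.126
mon 0.3 0.837 0.127
mon -0.5 0.642 0.394
mon -0.4 0.646 0.395
mon -0.3 0.662 0.394
mon -0.2 0.677 0.395
mon -0.1 0.694 0.395
mon -0.0 0.709 0.395
mon 0.2 0.842 0.123
mon 0.3 0.838 0.124
```

send_rows([
  [1,1.5,0,0,0,0],
  [3,4.5,0,0,0,0],
  [5.5,8,0,0,0,0],
  [8,12,0,0,0,0],
  [10.5,15.5,0,0,0,0],
  [13,19,0,0,0,0],
  [15.5,23,0,0,0,1],
  [18,26.5,0,0,0,2],
  [20.5,30,0,0,0,3],
  [23,34,0,0,0,4],
  [25,37.5,0,0,0,5],
  [26,41,0,0,0,6],
], gripper=0)

```text
time: 1.6
tcp_pos: [0.4229, -0.2169, 0.2311]
tool_rot: [[0.936, 0.352, -0.0], [0.352, -0.936, 0.0], [0.0, -0.0, -1.0]]
ft_force: [0.1, -0.1, -0.5]
width: 0.0855
gripper_force: 0.0
```

send_rows([
  [0.8,4.5,0,0,0,1],
  [1.6,9,0,0,0,2],
  [2.4,13.5,0,0,0,3],
  [3.2,18,0,0,0,4],
  [4,22.5,0,0,0,5],
  [4.8,27,0,0,0,6],
  [5.6,32,0,0,0,6.9],
  [6.4,37,0,0,0,6.9],
  [7.2,42,0,0,0,6.9],
  [7.8,47,0,0,0,6.9],
  [8.1,51,-2,0,0,6.9],
  [8.3,54.1,-5,0,0,6.9],
])

```text
time: 3.1
tcp_pos: [0.505, 0.3241, 0.1817]
tool_rot: [[0.887, 0.461, 0.002], [0.461, -0.887, 0.001], [0.002, 0.0, -1.0]]
ft_force: [0.7, -0.5, -0.1]
width: 0.0852
gripper_force: 0.0
```

send_rows([
  [0.1,0.8,-1.5,0,0,0],
  [0.1,0.8,-4,0,0,0],
  [0.1,0.8,-7,0,0,0],
  [0.1,0.8,-10,0,0,0],
  [0.1,0.8,-12,0,0,0],
  [0.1,0.8,-13.5,0,0,0],
  [0.1,0.8,-15,0,0,0],
  [0.1,0.8,-16.2,0,0,0],
  [0.1,0.8,-17.2,0,0,0],
  [0.1,0.8,-17.8,0,0,0],
  [0.1,0.8,-17.8,0,0,0],
  [0.1,0.8,-17.8,0,0,0],
])

```text
time: 4.6
tcp_pos: [0.507, 0.3298, 0.0038]
tool_rot: [[0.888, 0.46, 0.001], [0.46, -0.888, 0.0], [0.001, 0.0, -1.0]]
ft_force: [0.1, 0.1, 0.0]
width: 0.0856
gripper_force: 0.0
```

send_rows([
  [0,0,0,0,0,0],
  [0,0,0,0,0,0],
  [0,0,0,0,0,0],
  [0,0,0,0,0,0],
  [0,0,0,0,0,0],
  [0,0,0,0,0,0],
  [0,0,0,0,0,0],
  [0,0,0,0,0,0],
  [0,0,0,0,0,0],
  [0,0,0,0,0,0],
], gripper=255)

```text
time: 5.85
tcp_pos: [0.5072, 0.3299, 0.0041]
tool_rot: [[0.888, 0.46, 0.001], [0.46, -0.888, 0.001], [0.001, 0.0, -1.0]]
ft_force: [-0.5, 0.2, 5.6]
width: 0.0588
gripper_force: 65.6
```

send_rows([
  [0,0,0.5,0,0,0],
  [0,0,1.5,0,0,0],
  [0,0,3,0,0,0],
  [0,0,5,0,0,0],
  [0,0,7,0,0,0],
  [0,0,9,0,0,0],
  [0,0,11,0,0,0],
  [0,0,12.5,0,0,0],
  [0,0,13.5,0,0,0],
  [0,0,14,0,0,0],
  [0,0,14,0,0,0],
])

```text
time: 7.22
tcp_pos: [0.5065, 0.3296, 0.1432]
tool_rot: [[0.888, 0.46, -0.0], [0.46, -0.888, -0.0], [-0.0, -0.0, -1.0]]
ft_force: [-0.9, -0.1, -0.9]
width: 0.0592
gripper_force: 65.2
```

```bash
python3 - <<'E'
from h import *
o=get_obs();print(o['tcp_pos'],o['width'],o['ft_force'])
im,X=cloud('side');cv2.imwrite('pics/s1.png',im)
E
```

```text
[0.5064756  0.32961817 0.1431816 ] 0.059207209331104856 [-0.90167835 -0.05602604 -0.91712514]
```

View pics/s1.png

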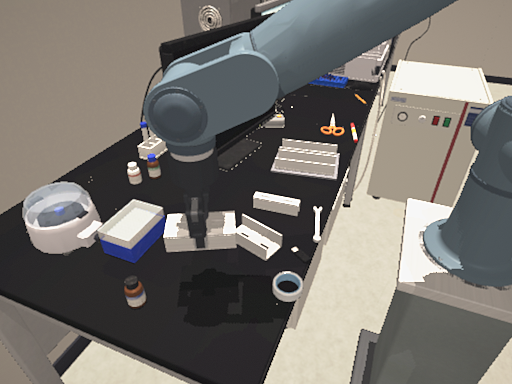

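The channel is held level at about (200,230), clear of the table.

send_rows([
  [-0.2,-2,0,0,0,-0.5],
  [-0.5,-6,0,0,0,-2],
  [-0.8,-10.5,0,0,0,-3.5],
  [-1.2,-15,0,0,0,-5],
  [-1.6,-19.5,0,0,0,-6.5],
  [-2,-24,0,0,0,-8],
  [-2.3,-28.5,0,0,0,-9.5],
  [-2.7,-33,0,0,0,-11],
  [-3,-37.5,0,0,0,-12.5],
  [-3.4,-42,0,0,0,-14],
  [-3.8,-46,0,0,0,-16],
  [-4,-49,0,0,0,-17],
])

```text
time: 8.78
tcp_pos: [0.4652, -0.1623, 0.1428]
tool_rot: [[0.984, 0.178, -0.001], [0.178, -0.984, 0.0], [-0.001, -0.0, -1.0]]
ft_force: [-0.3, 0.6, -1.0]
width: 0.0591
gripper_force: 65.1
```

send_rows([
  [-0.2,-2.5,0,0,0,-0.5],
  [-0.3,-4.5,0,0,0,-1],
  [-0.4,-6,0,0,0,-1.4],
  [-0.4,-6.6,0,0,0,-1.4],
  [-0.4,-6.6,0,0,0,-1.4],
  [-0.4,-6.6,0,0,0,-1.4],
  [-0.4,-6.6,0,0,0,-1.4],
])

```text
time: 9.65
tcp_pos: [0.4626, -0.2258, 0.1433]
tool_rot: [[0.988, 0.157, -0.0], [0.157, -0.988, 0.0], [-0.0, -0.0, -1.0]]
ft_force: [-0.1, 0.3, -1.8]
width: 0.0592
gripper_force: 65.1
```

```bash
python3 - <<'E'
from h import *
from numpy import *
o=get_obs();print(o['tcp_pos'],o['width'],o['ft_force'])
im,X=cloud('side');cv2.imwrite('pics/s2.png',im)
for n,X in (('side',X),('top',cloud('top')[1])):
    P=X.reshape(-1,3);t=o['tcp_pos'];P=P[(hypot(P[:,0]-t[0],P[:,1]-t[1])<.085)&(P[:,2]>t[2]-.02)&(P[:,2]<t[2]+.045)]
    if len(P)>10:print(n,len(P),cv2.minAreaRect((P[:,:2]*1000).astype(float32)),percentile(P[:,2],[2,98]))
E
```

```text
[ 0.46264841 -0.22580347  0.14325518] 0.05915100553189946 [-0.14671708  0.25328597 -1.79407033]
side 783 ((463.6579895019531, -218.59194946289062), (119.96221160888672, 82.62116241455078), 8.879837036132812) [0.13928808 0.18093797]
top 268 ((497.3918151855469, -211.39552307128906), (47.60313034057617, 45.134376525878906), 9.06385612487793) [0.14325719 0.17886148]
```

View pics/s2.png

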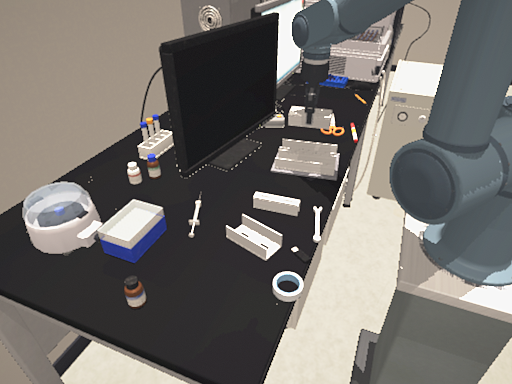

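The channel hangs level above the pair at about (310,117), in line with the gap, so I'll lower it.

send_rows([
  [0,0,-1,0,0,0],
  [0,0,-2.5,0,0,0],
  [0,0,-4.5,0,0,0],
  [0,0,-6.5,0,0,0],
  [0,0,-8,0,0,0],
  [0,0,-9,0,0,0],
  [0,0,-9.8,0,0,0],
  [0,0,-10.4,0,0,0],
  [0,0,-11,0,0,0],
  [0,0,-11.5,0,0,0],
  [0,0,-11.5,0,0,0],
])

```text
time: 11.12
tcp_pos: [0.4624, -0.2262, 0.028]
tool_rot: [[0.988, 0.156, -0.0], [0.156, -0.988, 0.0], [-0.0, -0.0, -1.0]]
ft_force: [-0.1, 0.4, -1.0]
width: 0.0594
gripper_force: 65.1
```

send_rows([
  [0,0,-0.4,0,0,0],
  [0,0,-0.7,0,0,0],
  [0,0,-0.9,0,0,0],
  [0,0,-1.1,0,0,0],
  [0,0,-1.1,0,0,0],
  [0,0,-1.1,0,0,0],
])

```text
time: 11.88
tcp_pos: [0.4626, -0.2264, 0.0174]
tool_rot: [[0.988, 0.156, 0.0], [0.156, -0.988, -0.0], [0.0, 0.0, -1.0]]
ft_force: [-0.5, 0.3, -2.0]
width: 0.0589
gripper_force: 65.1
```

send_rows([
  [0,0,-0.1,0,0,0],
  [0,0,-0.2,0,0,0],
  [0,0,-0.2,0,0,0],
  [0,0,-0.2,0,0,0],
])

```text
time: 12.38
tcp_pos: [0.4627, -0.2265, 0.016]
tool_rot: [[0.988, 0.156, -0.0], [0.156, -0.988, 0.0], [-0.0, -0.0, -1.0]]
ft_force: [-2.0, 2.1, 6.5]
width: 0.0591
gripper_force: 66.0
```

send_rows([
  [0,0,0,0,0,0],
  [0,0,0,0,0,0],
  [0,0,0,0,0,0],
  [0,0,0,0,0,0],
  [0,0,0,0,0,0],
  [0,0,0,0,0,0],
], gripper=40)

```text
time: 13.12
tcp_pos: [0.4626, -0.2263, 0.0152]
tool_rot: [[0.988, 0.156, -0.0], [0.156, -0.988, 0.0], [-0.0, -0.0, -1.0]]
ft_force: [-0.5, -0.0, 1.0]
width: 0.0718
gripper_force: 0.0
```

send_rows([
  [0,0,0.5,0,0,0],
  [0,0,1.5,0,0,0],
  [0,0,3,0,0,0],
  [0,0,5,0,0,0],
  [0,0,8,0,0,0],
  [0,0,12,0,0,0],
  [0,0,15,0,0,0],
  [0,0,17,0,0,0],
  [0,0,18,0,0,0],
  [0,0,18,0,0,0],
])

```text
time: 14.38
tcp_pos: [0.4628, -0.2265, 0.1961]
tool_rot: [[0.988, 0.156, 0.001], [0.156, -0.988, -0.001], [0.001, 0.001, -1.0]]
ft_force: [0.2, 0.1, -1.0]
width: 0.072
gripper_force: 0.0
```

```bash
python3 - <<'E'
from h import *
from numpy import *
o=get_obs();print(o['tcp_pos'],o['ft_force'])
im,X=cloud('side');cv2.imwrite('pics/s3.png',cv2.resize(im[100:220,230:390],None,fx=4,fy=4))
P=X.reshape(-1,3);P=P[(hypot(P[:,0]-.4626,P[:,1]+.2263)<.08)&(P[:,2]>.0435)&(P[:,2]<.06)]
print(len(P),cv2.minAreaRect((P[:,:2]*1000).astype(float32)),percentile(P[:,2],[5,50,95]))
A=c_[P[:,:2],ones(len(P))];print(linalg.lstsq(A,P[:,2],rcond=None)[0])
E
```

```text
[ 0.46279723 -0.22651959  0.19614359] [ 0.17235779  0.10181961 -0.95521011]
380 ((460.2781066894531, -218.39913940429688), (128.8186492919922, 131.0935516357422), 37.25974655151367) [0.04429443 0.04644425 0.04818045]
[ 0.00170329 -0.00928159  0.04357238]
```

View pics/s3.png

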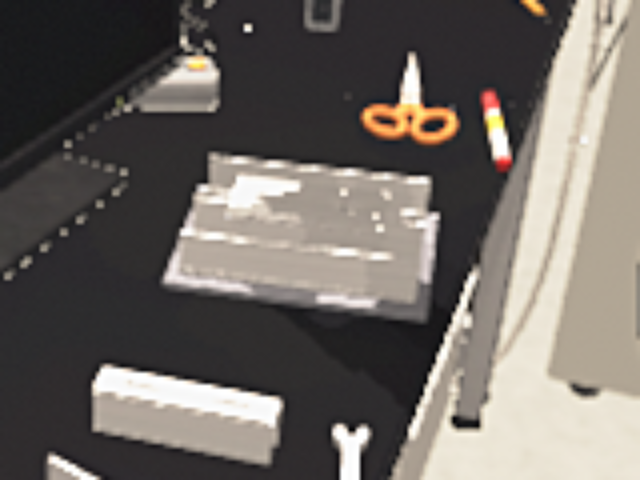

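The channel is nested between the outer flanges around (310,210), level, with its top at about 47 mm (48 expected). The gripper is clear.

```bash
python3 -c "
from cell import manip
print(manip.close_job())"
```

```text
the job is handed in; nothing more can be done
None
```

I nested the wide channel over the gap, level and in line with the pair, let go only after it touched the trough floors, and handed the job in at about 14.5 s of the 43 s; the verdict was not shown to me.

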